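# Clear the blue-light dish viewer, load a dish, shut its cover and pull the lamp on

### The job

Get the blue-light viewer ready to look at the pink dish: first clear the two spent microtubes off its glass into the teal waste tub, then carry the pink dish over level, lay it flat inside the printed ring on the glass and let go. Then swing the amber cover fully shut, and only after that pull the red lamp knob straight out until it snaps over, and let it rest there, switched on. Leave the cream dish and the other things around where they are.

Things in the scene. Friction and masses are not known exactly. Their poses are not given: they have to be found in the camera images.
- viewer: Pale grey dish viewer fixed on the table, 230 deep (x) x 220 wide (y) x 65 mm high; origin at its foot under the glass centre; +x points to its rear hinge, -x to the sloped front, z up. Blue glass 140 x 140 mm sunk in its top: glass surface 45 mm, rim of the sunk well 65 mm above the table. The 45-degree front face (x -127 to -82 mm) bears the knob.
- lamp_knob (a joint): Red lamp knob's travel along its axis, m: 0 = in, off; 0.010 = out against its stop, on. An over-centre spring holds it in, needs about 7 N to break away, and past 0.005 snaps it out by itself and holds it there. Axis: outward from the sloped front, 45 degrees up and toward the viewer's front, i.e. (-0.707, 0, 0.707) in the viewer's frame. A green band shows on its stem when out.
- knob_grip (a point): Where to pinch the lamp knob: on its axis, 26 mm out from the sloped front face while off (moves with the knob). Round fluted head, 26 mm diameter here, spanning 14 mm inward to 10 mm outward of this point, thinner (21 mm) at the inner end, on a 12 mm stem. At viewer (-124, 0, 60) mm while off.
- cover (a joint): Angle of the amber cover, rad: 0 = shut, flat on the viewer; grows as it opens upward, 1.57 = upright. Starts open, between 1.60 and 1.74. Friction hinge (0.2 N m): stays wherever it is left; no latch. Stop at 1.75.
- cover_tab (a point): Middle of the finger tab on the cover's free edge (tab 60 wide, sticks out 15 mm, 6 mm thick), 168 mm from the hinge line. Moves with the cover. The cover is a flat amber plate in a dark frame, 160 long x 172 wide x 8 mm thick.
- cover_hinge (a point): Middle of the cover's hinge line, on the viewer's rear edge at viewer (78, 0, 65.5) mm; the hinge line runs along the viewer's y. The shut cover's top lies 8 mm above it, and it reaches 160 mm toward the front from it.
- glass_centre (a point): Centre of the blue glass surface and of the pale printed ring on it (ring 90 mm across, the 60 mm dish must lie within it). 45 mm above the table; the well's walls stand 70 mm off in viewer x and y and rise 20 mm.
- tube_a: Spent microtube with yellow cap lying in the well on the left part of the glass: 42 mm long along its own y, 13 mm high, solid width 8 mm (looks 11). Origin under its middle, at glass height; 12 g.
- tube_b: A second, like spent microtube lying on the right part of the glass: 42 mm long along its own y, 13 mm high, solid width 8 mm. Origin under its middle, at glass height; 12 g.
- bin_mouth (a point): Centre of the open mouth of the round teal waste tub that stands fixed on the table at the viewer's right: 118 mm across its rim, 100 mm high, mouth 106 mm clear at height 100 mm, 98 mm at its floor, 3 mm walls; empty.
- pink_dish: Closed petri dish with pink medium, 60 mm across, 14 mm high, 30 g, lying on the table at the left. Origin under its middle, z up. Solid as an octagon, 58 mm across along its own x and y and 62 mm at 45 degrees to them; its lid does not come off.
- cream_dish: Same petri dish but with cream medium, also at the left on the table; not to be used. Places of the two dishes swap.
- counter: Bystander: hand tally counter, grey, 54 x 69 x 24 mm, on the table in front at the right. Origin under its middle.
- objective: Bystander: white screw can of a spare objective, 41 mm across, 57 mm high, behind the tub. Origin under its middle.
- blue_marker: Bystander: white marker with blue cap, 130 mm long, lying on the table in front of the viewer. Origin under its middle.

How it is judged:
On the way, in this order (a step that is already met when the one before it is completed fails the run):
1. both spent microtubes lie inside the waste tub (horizontal distance between each of tube_a, tube_b and bin_mouth below 0.05 m and height (world z) of each of tube_a, tube_b below 0.06 m), for 0.2 s.
2. the pink dish lies flat on the glass inside the printed ring, released (horizontal distance between pink_dish and glass_centre below 0.016 m and z of pink_dish in the frame of viewer between 0.042 and 0.048 m and angle between pink_dish's own z axis and vertical below 0.06 rad and contact force between pink_dish and the fingers below 0.05 N and linear speed of pink_dish below 0.02 m/s), for 0.2 s.
3. the amber cover is fully shut (value of joint cover below 0.06 rad), for 0.2 s.
4. the lamp knob is pulled out past its snap point (value of joint lamp_knob above 0.0075 m), for 0.2 s.
At the end, for the whole second after the job is handed in: Both microtubes lie in the waste tub; the pink dish lies flat (within 0.06 rad) and still on the glass with its middle within 16 mm of the ring's; the cover is shut (within 0.06 rad); the lamp knob rests snapped out, more than 7.5 mm of its 10 (all of step 1 and horizontal distance between pink_dish and glass_centre below 0.016 m and z of pink_dish in the frame of viewer between 0.042 and 0.048 m and angle between pink_dish's own z axis and vertical below 0.06 rad and value of joint cover below 0.06 rad and value of joint lamp_knob above 0.0075 m and linear speed of pink_dish below 0.02 m/s); the robot touches nothing.
It fails at once if the lamp is switched on while the cover is not shut (value of joint lamp_knob above 0.006 m and value of joint cover above 0.1 rad).
It fails at once if the pink dish is tipped more than 0.6 rad (angle between pink_dish's own z axis and vertical above 0.6 rad).
It fails at once if the cream dish or another bystander is moved more than 30 mm (distance of any of cream_dish, counter, objective, blue_marker from where it was at the start of the episode above 0.03 m).
It also fails if it takes over 72 s, if anything falls off the work surface, if the arm or the gripper's body presses on something with over 40 N, if the wrist force passes 120 N, or if a joint passes its speed limit or range.

### The arm

A 7-joint arm with a two-finger parallel gripper is mounted at the origin on a cart in front of the work surface, level with it; the furniture and walls round the work are solid. World frame = base frame: x ahead of the robot, y to its left, z up, the work surface at z = 0. Lengths are in m, angles in rad, forces in N, time in s.
With the tool pointing down it reaches from about 0.4 to 0.875 m from the base axis. Payload 19.3 kg.
Tool frame: the origin (TCP) lies on the centre line of the jaws, within the pads' length; the fingertips stand 25 mm ahead of it and the grasp point (between the pads) lies 6 mm ahead of it; z points along the fingers, y is the line along which they close (so a half turn about z gives the same grasp; the last joint's range is limited). The gripper opens to 85 mm and grips with 20 to 120 N. Pads are 22 mm wide; open, the fingers measure 114 mm over their backs; the gripper's body (76 mm by 85 mm) begins 54 mm behind the grasp point. The pads swing forward as they close: fully open they stand 13 mm farther back than shut.
Start: joints at [-1.381, 0.521, -0.036, 1.599, 0.021, 1.021, -0.113], TCP at [0.161, 0.604, 0.256] pointing down, gripper open.
Joint ranges: [-2.91, 2.91], [-0.3, 2.13], [-1.5, 1.42], [0.17, 2.43], [-1.26, 4.41], [0.16, 1.93], [-2.52, 2.52]. Speed limits (rad/s): [1.89, 1.89, 2.39, 2.39, 3.01, 3.01, 3.01].

### API

Orientations are given as a unit quaternion [w, x, y, z].
In Python, from bench import telemetry, viewer, arm gives the robot as it stands.
- The arm moves only by the tool apply_moves, never from a script. Its argument "deltas" is one flat list of numbers, 5 for each row, row after row: the closure, from 0 (fully open) to 1 (shut), then the shift along the tool's x, y, z in cm, then the turn about the tool's z in degrees. In form: [grip, dx, dy, dz, yaw, grip, dx, dy, dz, yaw, ...]. A call has exactly 5 rows; each row shifts and turns the commanded pose from where the row before left it, along the tool's axes as they then stand; what a row does not reach is not made up. A row lasts 1/10 s, in which the tool goes at most 50 mm and 8.59 degrees, less where a joint would pass 70% of its speed; a pose out of reach is approached as far as the arm can. A call with a gripper value outside its range is refused whole. The fingers move at their own pace and stop on an object; "newtons" is the grip in N (left out, the last holds). Time passes only in rows, so rows that do not move let the fingers close, or fill a call up. It gives the time, the measured TCP pose, the force, the opening and the grip force at its end, in the units of the state.
- telemetry.state(): the state, without advancing time (a new reading comes with each control period).
- viewer.read_camera(name): name is "side" or "top"; returns the picture (420x560x3 uint8, red, green, blue); there is no depth.
- viewer.camera_params(name): a dict with "fx", "fy", "cx", "cy" (pixels), "k1" (the pictures are not rectified: a ray, as slopes to the right and down, at radius r is drawn at 1 + k1 r^2 times it, then the intrinsics apply), "world_from_camera" (4x4, takes a point from camera to world coordinates). Camera axes: x right, y up, looking along -z (the intrinsics and any distortion apply to the point x, -y, -z); pixel columns grow to the right and rows downward; lengths in m; the calibration is good to about 2 mm. A picture is of the moment at which its call begins. camera_params takes no time and is no camera call.
- arm.sign_off(): hands the job in; it is judged then, once.
The state is a dict: "time": time; "qpos": joint angles; "joint_vel": joint speeds; "tau": joint torques, N m; "tool_pos": TCP position; "tool_rot": TCP orientation; "ft_force": force on the tool from outside, world axes, zero at the start; "ft_torque": the same for the moment, N m; "width": opening from 0.0 (shut) to 1.0 (fully open); "finger_force": force on a finger pad.
Only numpy, scipy, OpenCV 4.12 (cv2) and the standard library are available. Lean on these libraries where they do the work, as an engineer would, in place of code of your own. Each camera call takes 0.05 s, during which the arm holds its last target. There are 200 camera calls.

## Working session

There is one attempt and no reset: what is moved stays moved. The work goes in short steps, Python scripts to look and compute and a tool call to move; the robot and the scene stay as the last step left them, time stands still between calls to the robot, and variables do not carry over. Pictures are saved under pics/ and viewed, at most 10 in all, crops included, and the job is handed in when it is done.

Besides the shell and the picture viewer there is one more tool, called after "Call:" as name(argument=value, ...), one argument or row to a line, values as JSON. apply_moves: Moves the arm, as the interface text tells. Its arguments: {"type":"object","properties":{"deltas":{"type":"array","items":{"type":"number"}},"newtons":{"type":"number"}},"required":["deltas"]}

```bash
mkdir -p pics; ls
python3 - <<'E'
from bench import telemetry, viewer
import cv2
for n in("top","side"):
    im=viewer.read_camera(n); cv2.imwrite(f"pics/{n}0.png",im[:,:,::-1])
    p=viewer.camera_params(n); print(n,p)
print(telemetry.state())
E
```

```text
pics
top {'fx': 428.2253653226861, 'fy': 428.2253653226861, 'cx': 284.3989375655392, 'cy': 208.7504612440362, 'k1': 0.046840181325864656, 'world_from_camera': array([[-0.01388873,  0.99496207, -0.09928537,  0.45339365],
       [-0.999724  , -0.011936  ,  0.02023493,  0.09362348],
       [ 0.01894792,  0.099539  ,  0.99485324,  1.08402838],
       [ 0.        ,  0.        ,  0.        ,  1.        ]])}
side {'fx': 386.9203091997689, 'fy': 386.9203091997689, 'cx': 280.04624112722314, 'cy': 206.99926534953508, 'k1': -0.09354849389513445, 'world_from_camera': array([[-0.99874797,  0.03639439, -0.03432128,  0.52209534],
       [-0.04925516, -0.5955291 ,  0.80182231,  0.93460856],
       [ 0.00874251,  0.8025089 ,  0.59657609,  0.71551028],
       [ 0.        ,  0.        ,  0.        ,  1.        ]])}
{'time': 0.1, 'qpos': array([-1.38121766,  0.52195023, -0.03637323,  1.59992663,  0.02117393,
        1.02111228, -0.1128179 ]), 'joint_vel': array([-6.18935931e-04, -1.81517609e-03, -8.19277308e-04, -1.41370855e-03,
       -6.07606663e-04, -6.76279619e-05, -3.39616523e-04]), 'tau': array([ 3.23657150e-03, -9.28471899e+01,  1.98423743e+00, -3.70533729e+01,
        1.81976164e-02,  5.27855416e-03,  8.85252371e-05]), 'tool_pos': array([0.16047079, 0.60376756, 0.25579408]), 'tool_rot': array([-5.28204505e-05,  1.29525999e-01,  9.91575897e-01, -5.03984428e-04]), 'ft_force': array([0.05832993, 1.17084091, 0.69177175]), 'ft_torque': array([ 0.06090959, -0.00624104,  0.01775775]), 'finger_force': 0.0, 'width': 1.0020316125339743}
```

View pics/top0.png

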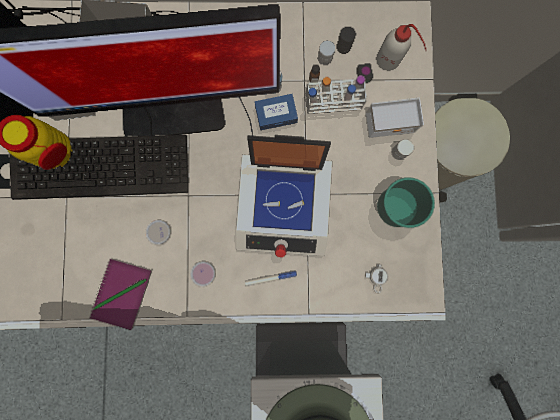

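View pics/side0.png

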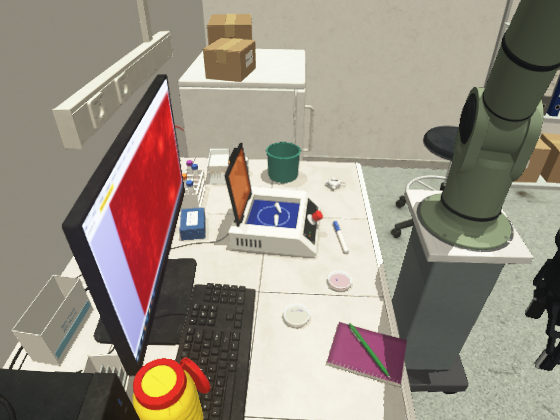

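The top view shows the viewer glass at about (283,200), with the tubes at about (272,204) and (296,205). The pink dish is at (203,272), cream at (159,232), the tub at (405,202), the knob at (281,250) and the open cover at (289,152). The side view agrees with this. Next I'll measure them.

```bash
cat > h.py <<'E'
import numpy as np, cv2
from scipy.spatial.transform import Rotation as R
from bench import telemetry, viewer
def ray(n,px):
    p=viewer.camera_params(n); K=np.array([[p["fx"],0,p["cx"]],[0,p["fy"],p["cy"]],[0,0,1]])
    u=cv2.undistortPoints(np.array(px,float).reshape(-1,1,2),K,np.array([p["k1"],0,0,0,0]))[:,0]
    T=p["world_from_camera"]; d=np.c_[u[:,0],-u[:,1],-np.ones(len(u))]@T[:3,:3].T
    return T[:3,3],d
def onz(n,px,z):
    o,d=ray(n,px); return o+d*((z-o[2])/d[:,2])[:,None]
def proj(n,P):
    p=viewer.camera_params(n);T=p["world_from_camera"];c=(np.atleast_2d(P)-T[:3,3])@T[:3,:3]
    s=np.c_[c[:,0],-c[:,1]]/-c[:,2:]; s=s*(1+p["k1"]*(s**2).sum(1))[:,None]
    return s*p["fx"]+[p["cx"],p["cy"]]
def st():
    s=telemetry.state();q=s["tool_rot"];M=R.from_quat([q[1],q[2],q[3],q[0]]).as_matrix()
    return s,np.array(s["tool_pos"]),M
def go(target,yaw=None):
    """remaining shift in tool cm, after-yaw info: yaw = wanted direction (deg, world, mod 180) of closing line"""
    s,p,M=st(); d=M.T@(np.array(target)-p)*100
    c=np.degrees(np.arctan2(M[1,1],M[0,1])); t=None
    if yaw is not None: t=-((yaw-c+90)%180-90)
    print("t",round(s["time"],2),"pos",p.round(4),"tool cm",d.round(2),"closing dir",round(c,1),"yaw turn",t,"w",round(s["width"],3))
def blobs(mask,amin=15):
    cs,_=cv2.findContours(mask.astype(np.uint8),cv2.RETR_EXTERNAL,cv2.CHAIN_APPROX_NONE)
    return sorted([c for c in cs if cv2.contourArea(c)>amin],key=cv2.contourArea,reverse=True)
E
python3 - <<'E'
from h import *
top=cv2.imread("pics/top0.png"); side=cv2.imread("pics/side0.png")
for n,im in(("top",top),("side",side)):
    H=cv2.cvtColor(im,cv2.COLOR_BGR2HSV); h,s,v=H[...,0].astype(int),H[...,1],H[...,2]
    print(n)
    for k,m,z in(("glass",(h>110)&(h<128)&(s>150)&(v>60),.045),("teal",(h>72)&(h<92)&(s>100),.1),("red",((h<5)|(h>175))&(s>150)&(v>80),.06),("pink",((h>165)|(h<8))&(s>20)&(s<90)&(v>120),.014)):
        for c in blobs(m,25)[:4]:
            M=cv2.moments(c);r=cv2.minAreaRect(c); (cx,cy)=M["m10"]/M["m00"],M["m01"]/M["m00"]
            print(k,round(cx),round(cy),"A",M["m00"],onz(n,[(cx,cy)],z)[0].round(3),np.round(r[1]),"box",onz(n,cv2.boxPoints(r),z)[:,:2].round(3).tolist() if k in("glass",) and M["m00"]>1000 else "")
a=cv2.resize(top[130:290,180:320],None,fx=5,fy=5,interpolation=cv2.INTER_CUBIC)[:, :]
cv2.imwrite("pics/c1.png",cv2.resize(top[130:290,170:340],None,fx=3.7,fy=3.7,interpolation=cv2.INTER_CUBIC))
E
```

```text
top
glass 283 199 A 682.5 [0.58  0.075 0.045] [33. 33.] box 
glass 291 188 A 32.5 [0.608 0.055 0.045] [43. 19.] box 
teal 409 202 A 1845.0 [ 0.563 -0.215  0.1  ] [48. 49.] box 
red 152 67 A 13137.0 [0.908 0.392 0.06 ] [ 58. 272.] box 
red 16 132 A 976.0 [0.745 0.707 0.06 ] [36. 34.] box 
red 47 153 A 114.0 [0.696 0.634 0.06 ] [10. 31.] box 
red 403 33 A 112.5 [ 0.993 -0.229  0.06 ] [14. 13.] box 
pink 203 273 A 302.5 [0.403 0.275 0.014] [20. 20.] box 
side
glass 291 214 A 213.0 [0.528 0.063 0.045] [24. 18.] box 
glass 257 211 A 212.0 [0.625 0.055 0.045] [19. 28.] box 
glass 268 215 A 181.0 [0.594 0.074 0.045] [16. 17.] box 
glass 283 216 A 69.0 [0.551 0.077 0.045] [ 8. 14.] box 
teal 283 157 A 756.5 [ 0.56  -0.163  0.1  ] [37. 32.] box 
red 148 200 A 7432.0 [0.947 0.045 0.06 ] [ 62. 215.] box 
red 166 382 A 2476.5 [0.738 0.591 0.06 ] [48. 74.] box 
red 317 215 A 56.5 [0.457 0.085 0.06 ] [8. 9.] box 
pink 339 280 A 174.5 [0.404 0.281 0.014] [12. 19.] box
```

View pics/c1.png

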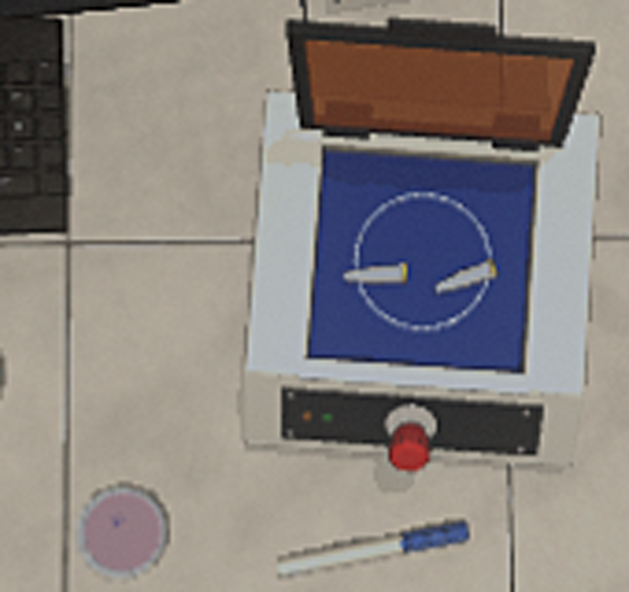

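In the crop (3.7x, offset 170,130), the ring centre is near (424,261). Tube a runs from (345,275) to (407,271) and tube b from (437,290) to (495,269), with both caps on the right. The knob head is at (409,447) and the pink dish at (123,530). I'll refine these numerically.

Run:
```python
from h import *
top=cv2.imread("pics/top0.png"); side=cv2.imread("pics/side0.png")
H=cv2.cvtColor(top,cv2.COLOR_BGR2HSV).astype(int)
c2p=lambda L:np.array(L)/3.7+np.array([170,130])-0.35
roi=np.zeros(top.shape[:2],bool); roi[172:228,256:313]=1
print(H[200,283],H[204,272], "ring row", H[200,262:270].tolist())
# tubes: low saturation & bright in well
tube=roi&(top[...,1]>110)&(H[...,1]<110)
for c in blobs(tube,15):
    M=cv2.moments(c);(x,y)=M["m10"]/M["m00"],M["m01"]/M["m00"];r=cv2.minAreaRect(c)
    b=onz("top",cv2.boxPoints(r),.051);e=[b[1]-b[0],b[2]-b[1]];e=max(e,key=np.linalg.norm)
    print("tube",(round(x,1),round(y,1)),M["m00"],onz("top",[(x,y)],.051)[0].round(4),np.round(r[1],1),"len",np.linalg.norm(e).round(4),"ang",np.degrees(np.arctan2(e[1],e[0])).round(1))
for nm,L in(("a",[(345,275),(407,271)]),("b",[(437,290),(495,269)])):
    P=onz("top",c2p(L),.051);d=P[1]-P[0];print(nm,P.mean(0).round(4),np.linalg.norm(d).round(4),np.degrees(np.arctan2(d[1],d[0])).round(1))
ring=onz("top",c2p([(424,194),(424,328),(355,261),(493,263)]),.045);print("ring",ring.round(4).tolist(),ring.mean(0).round(4))
W=onz("top",c2p([(268,92),(245,372),(600,113),(583,392)]),.065)
for i in(0,2): d=W[i]-W[i+1];print("viewer dir",np.degrees(np.arctan2(d[1],d[0])).round(1),np.linalg.norm(d).round(3))
F=onz("top",c2p([(323,150),(536,163),(523,372),(307,357)]),.065);print("well",F.round(3)[:,:2].tolist(),F.mean(0).round(4))
# dish contour: gather bright blob
h,s,v=H[...,0],H[...,1],H[...,2]
for nm,t,m in(("pink",.012,((h>165)|(h<8))&(s>20)&(s<90)&(v>120)),):
    for c in blobs(m,100)[:1]:
        (x,y),r=cv2.minEnclosingCircle(c);print(nm,x,y,r,onz("top",[(x,y)],t).round(4))
d=c2p([(78,530),(168,530),(123,485),(123,577)]);print("dish",d.mean(0),onz("top",d,.01).round(4).tolist())
for n,px in(("top",c2p([(409,452)])),("side",[(317,215)])):print("knob",n,onz(n,px,.062).round(4))
hs=cv2.cvtColor(side,cv2.COLOR_BGR2HSV).astype(int)
cv2.imwrite("pics/c2.png",np.hstack([cv2.resize(top[165:240,360:460],None,fx=4,fy=4,interpolation=cv2.INTER_CUBIC),cv2.resize(side[190:265,225:325],None,fx=4,fy=4,interpolation=cv2.INTER_CUBIC)]))
```

```text
[114 150 114] [109  28 176] ring row [[115, 141, 116], [114, 143, 116], [114, 150, 112], [112, 108, 134], [110, 67, 157], [114, 156, 111], [114, 159, 111], [114, 149, 115]]
tube (271.3, 204.2) 42.0 [0.5679 0.1043 0.051 ] [16.  15.2] len 0.039 ang -177.2
tube (295.6, 205.5) 41.5 [0.5641 0.0454 0.051 ] [ 9.9 26.9] len 0.0655 ang -45.6
a [0.5698 0.1043 0.051 ] 0.0407 -87.0
b [0.5649 0.0453 0.051 ] 0.0406 -70.7
ring [[0.6228, 0.072, 0.045], [0.5337, 0.0732, 0.045], [0.5786, 0.1181, 0.045], [0.5763, 0.027, 0.045]] [0.5779 0.0726 0.045 ]
viewer dir -4.9 0.183
viewer dir -4.8 0.183
well [[0.649, 0.138], [0.639, -0.001], [0.503, 0.01], [0.514, 0.149]] [0.5765 0.074  0.065 ]
pink 202.734375 273.3125 10.409504890441895 [[0.403  0.2752 0.012 ]]
dish [202.89324324 273.02837838] [[0.4044, 0.305, 0.01], [0.4034, 0.2453, 0.01], [0.4337, 0.2754, 0.01], [0.373, 0.275, 0.01]]
knob top [[0.4528 0.0843 0.062 ]]
knob side [[0.456 0.087 0.062]]
```

View pics/c2.png

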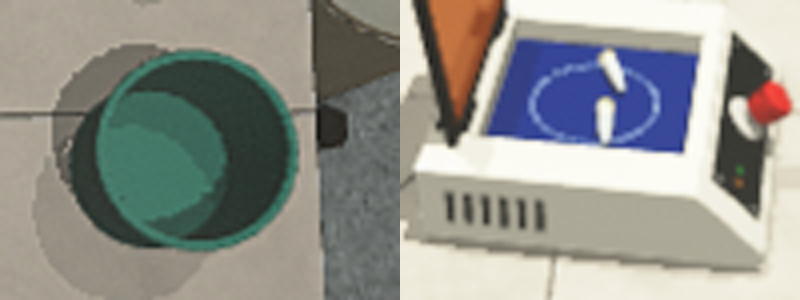

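Viewer yaw is about -4.8° and the ring centre is at (0.578, 0.0725). The knob position predicted from that matches the measured one. The tub rim centre is at (0.563, -0.216). I'll plan the first approach to tube b.

```bash
cat >> h.py <<'E'
def plan(target,yaw=None,step=4.5,n=None):
    """rows for a straight world move with even turning, shift in axes before each row's turn"""
    s,p,M=st(); D=np.array(target)-p; c=np.arctan2(M[1,1],M[0,1]); t=0
    if yaw is not None: t=-((yaw-np.degrees(c)+90)%180-90)
    n=n or int(max(np.ceil(np.linalg.norm(D)*100/step),np.ceil(abs(t)/8),1))
    print("t",round(s["time"],2),"pos",p.round(4),"dir",round(np.degrees(c),1),"w",round(s["width"],3),"turn",round(t,1),"n",n)
    for i in range(n):
        A=R.from_euler("z",t/n*i,degrees=True).as_matrix()
        print((A.T@M.T@D*100/n).round(2).tolist(),round(t/n,2))
E
python3 - <<'E'
from h import *
print(onz("side",[(276.5,220.5),(278,208)],.051).round(4))
plan([.565,.0455,.2],19.3)
E
```

```text
[[0.567  0.1042 0.051 ]
 [0.5659 0.0466 0.051 ]]
t 0.1 pos [0.1605 0.6038 0.2558] dir 75.1 w 1.002 turn 55.8 n 16
[-3.34, -2.72, 0.35] 3.49
[-3.5, -2.51, 0.35] 3.49
[-3.65, -2.3, 0.35] 3.49
[-3.78, -2.07, 0.35] 3.49
[-3.9, -1.84, 0.35] 3.49
[-4.0, -1.6, 0.35] 3.49
[-4.09, -1.35, 0.35] 3.49
[-4.17, -1.1, 0.35] 3.49
[-4.23, -0.84, 0.35] 3.49
[-4.27, -0.58, 0.35] 3.49
[-4.3, -0.32, 0.35] 3.49
[-4.31, -0.06, 0.35] 3.49
[-4.3, 0.2, 0.35] 3.49
[-4.28, 0.46, 0.35] 3.49
[-4.25, 0.72, 0.35] 3.49
[-4.2, 0.98, 0.35] 3.49
```

Call:
apply_moves(
  deltas=[0.5,-3.3,-2.7,0.3,3.5,0.5,-3.5,-2.5,0.3,3.5,0.5,-3.7,-2.3,0.3,3.5,0.5,-3.8,-2.1,0.3,3.5,0.5,-3.9,-1.8,0.3,3.5],
  newtons=30,
)

```text
time: 0.6
tool_pos: [0.2881, 0.428, 0.2411]
tool_rot: [-0.0, 0.28, 0.96, -0.0]
ft_force: [0.6, 0.2, 0.1]
width: 0.498
finger_force: 0.0
```

Call:
apply_moves(
  deltas=[0.5,-4.0,-1.6,0.3,3.5,0.5,-4.1,-1.4,0.3,3.5,0.5,-4.2,-1.1,0.3,3.5,0.5,-4.2,-0.8,0.3,3.5,0.5,-4.3,-0.6,0.3,3.5],
)

```text
time: 1.1
tool_pos: [0.4144, 0.253, 0.2262]
tool_rot: [-0.0, 0.423, 0.906, 0.0]
ft_force: [0.6, 0.8, 0.2]
width: 0.503
finger_force: 0.0
```

Call:
apply_moves(
  deltas=[0.5,-4.3,-0.3,0.3,3.5,0.5,-4.3,-0.1,0.3,3.5,0.5,-4.3,0.2,0.3,3.5,0.5,-4.3,0.5,0.3,3.5,0.5,0,0,0,0],
)

```text
time: 1.6
tool_pos: [0.5169, 0.1096, 0.2139]
tool_rot: [0.001, 0.533, 0.846, -0.001]
ft_force: [-0.3, 0.4, 0.4]
width: 0.499
finger_force: 0.0
```

Run:
```python
from h import *
plan([.565,.046,.12],19.3,n=5)
```

```text
t 1.6 pos [0.5169 0.1096 0.2139] dir 25.6 w 0.499 turn 6.3 n 5
[-1.56, 0.32, 1.88] 1.26
[-1.55, 0.35, 1.88] 1.26
[-1.54, 0.39, 1.88] 1.26
[-1.53, 0.42, 1.88] 1.26
[-1.52, 0.45, 1.88] 1.26
```

Call:
apply_moves(
  deltas=[0.5,-1.6,0.3,1.9,1.3,0.5,-1.6,0.3,1.9,1.3,0.5,-1.5,0.4,1.9,1.2,0.5,-1.5,0.4,1.9,1.2,0.5,-1.5,0.4,1.8,1.3],
)

```text
time: 2.1
tool_pos: [0.5621, 0.0512, 0.1192]
tool_rot: [-0.0, 0.575, 0.818, -0.0]
ft_force: [-0.2, -1.0, 0.6]
width: 0.498
finger_force: 0.0
```

Run:
```python
from h import *
plan([.565,.046,.073],19.3,n=4)
im=viewer.read_camera("side");cv2.imwrite("pics/s1.png",cv2.resize(im[120:270,200:400,::-1],None,fx=4,fy=4,interpolation=cv2.INTER_CUBIC))
```

```text
t 2.1 pos [0.5621 0.0512 0.1192] dir 19.8 w 0.498 turn 0.5 n 4
[-0.15, 0.03, 1.15] 0.12
[-0.15, 0.03, 1.15] 0.12
[-0.15, 0.03, 1.15] 0.12
[-0.15, 0.03, 1.15] 0.12
```

View pics/s1.png

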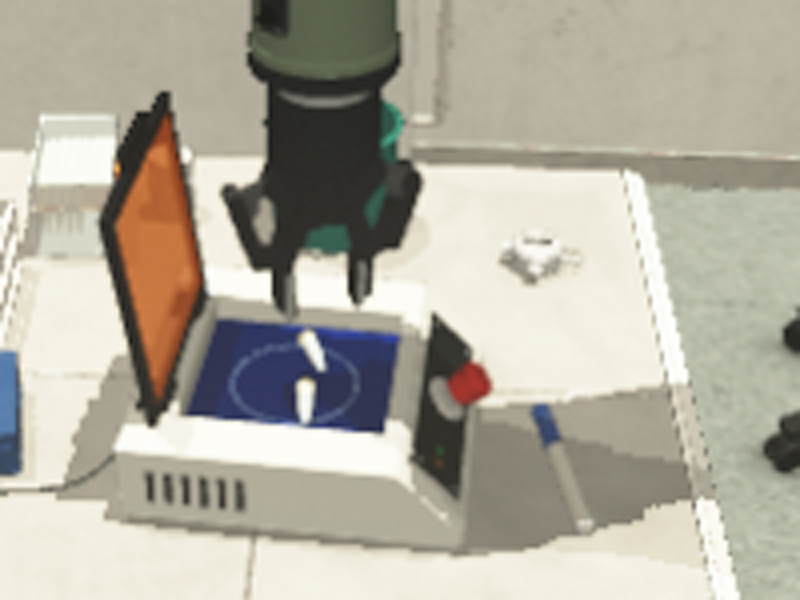

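The fingers straddle tube b and are clear of the cover, so I'll descend and grip.

Call:
apply_moves(
  deltas=[0.5,-0.2,0,1.2,0,0.5,-0.2,0,1.2,0,0.5,-0.1,0,1.1,0,0.5,-0.1,0.1,1.1,0.5,0.5,0,0,0,0],
)

```text
time: 2.65
tool_pos: [0.5645, 0.0462, 0.0729]
tool_rot: [-0.001, 0.579, 0.816, -0.001]
ft_force: [0.9, -0.4, 0.6]
width: 0.498
finger_force: 0.0
```

Call:
apply_moves(
  deltas=[0.7,0,0,0,0,0.85,0,0,0,0,1,0,0,0,0,1,0,0,0,0,1,0,0,0,0],
)

```text
time: 3.15
tool_pos: [0.5654, 0.0462, 0.0749]
tool_rot: [0.0, 0.578, 0.816, 0.0]
ft_force: [-0.8, 2.0, 6.3]
width: 0.092
finger_force: 33.5
```

Run:
```python
from h import *
s=st()[0];print(s["width"],s["finger_force"],s["ft_force"])
plan([.565,.0,.19],19.3,n=1)
```

```text
0.0922396042800016 33.467209339141846 [-0.84616783  1.97585591  6.2540364 ]
t 3.15 pos [0.5654 0.0462 0.0749] dir 19.3 w 0.092 turn 0.0 n 1
[-4.34, -1.55, -11.51] 0.01
```

Call:
apply_moves(
  deltas=[1,0,0,-1,0,1,0,0,-3,0,1,0,0,-4,0,1,0,0,-3,0,1,-3,-1.1,-1,0],
)

```text
time: 3.65
tool_pos: [0.5659, 0.0175, 0.1979]
tool_rot: [0.001, 0.576, 0.817, 0.002]
ft_force: [1.3, -1.1, -0.8]
width: 0.094
finger_force: 32.6
```

Call:
apply_moves(
  deltas=[1,-4.3,-1.5,0,0,1,-4.3,-1.5,0,0,1,-4.3,-1.5,0,0,1,-4.3,-1.5,0,0,1,-4.3,-1.6,0,0],
)

```text
time: 4.15
tool_pos: [0.5638, -0.2158, 0.1952]
tool_rot: [0.0, 0.578, 0.816, 0.0]
ft_force: [1.9, 0.5, -0.3]
width: 0.087
finger_force: 32.6
```

Run:
```python
from h import *
plan([.563,-.216,.105],None,n=1)
s=st()[0];print(s["width"],s["finger_force"])
```

```text
t 4.15 pos [ 0.5638 -0.2158  0.1952] dir 19.3 w 0.087 turn 0 n 1
[0.01, -0.09, 9.02] 0.0
0.08735019484382371 32.592254877090454
```

Call:
apply_moves(
  deltas=[1,0,0,3,0,1,0,0,3,0,1,0,0,3,0,1,0,0,0,0,0.5,0,0,0,0],
)

```text
time: 4.65
tool_pos: [0.5641, -0.2142, 0.1053]
tool_rot: [0.0, 0.579, 0.816, -0.0]
ft_force: [0.3, -0.2, 1.0]
width: 0.25
finger_force: 0.0
```

Call:
apply_moves(
  deltas=[0.5,0,0,0,0,0.5,0,0,-1,0,0.5,0,0,-3,0,0.5,0,0,-4,0,0.5,0,0,-2,0],
)

```text
time: 5.15
tool_pos: [0.5649, -0.2145, 0.2092]
tool_rot: [0.002, 0.579, 0.816, 0.001]
ft_force: [1.1, -0.4, -0.1]
width: 0.502
finger_force: 0.0
```

Run:
```python
from h import *
im=viewer.read_camera("top");cv2.imwrite("pics/t2.png",cv2.resize(im[130:290,170:440,::-1],None,fx=2.9,fy=2.9,interpolation=cv2.INTER_CUBIC))
plan([.5685,.1043,.195],3,n=8)
```

```text
t 5.2 pos [ 0.5657 -0.2149  0.2113] dir 19.3 w 0.501 turn 16.3 n 8
[3.76, 1.35, 0.2] 2.04
[3.8, 1.21, 0.2] 2.04
[3.84, 1.08, 0.2] 2.04
[3.88, 0.94, 0.2] 2.04
[3.91, 0.8, 0.2] 2.04
[3.93, 0.66, 0.2] 2.04
[3.96, 0.52, 0.2] 2.04
[3.97, 0.38, 0.2] 2.04
```

View pics/t2.png

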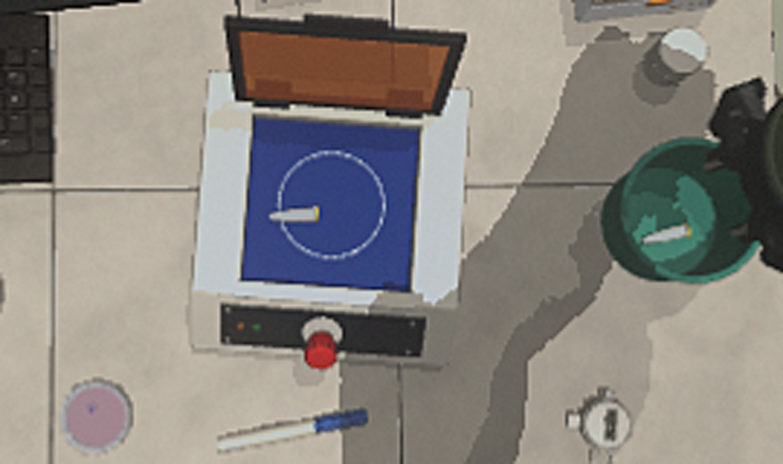

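Tube b lies in the tub at about (666,236) in the crop. Tube a is still on the glass at about (296,213). Tube a is next.

Call:
apply_moves(
  deltas=[0.5,3.8,1.4,0.2,2,0.5,3.8,1.2,0.2,2,0.5,3.8,1.1,0.2,2,0.5,3.9,0.9,0.2,2,0.5,3.9,0.8,0.2,2],
)

```text
time: 5.7
tool_pos: [0.5654, -0.0126, 0.1958]
tool_rot: [0.001, 0.648, 0.762, 0.001]
ft_force: [1.0, 0.3, -0.4]
width: 0.498
finger_force: 0.0
```

Call:
apply_moves(
  deltas=[0.5,3.9,0.7,1,2,0.5,3.9,0.5,2,2,0.5,4,0.4,3,2.3,0.5,0,0,2,0,0.5,0,0,0,0],
)

```text
time: 6.2
tool_pos: [0.5652, 0.1058, 0.1134]
tool_rot: [-0.001, 0.687, 0.726, -0.001]
ft_force: [-0.0, -0.5, -0.2]
width: 0.501
finger_force: 0.0
```

Run:
```python
from h import *
plan([.5685,.1043,.075],3,n=4)
```

```text
t 6.2 pos [0.5652 0.1058 0.1134] dir 3.1 w 0.501 turn 0.1 n 4
[-0.04, 0.08, 0.96] 0.04
[-0.04, 0.08, 0.96] 0.04
[-0.04, 0.08, 0.96] 0.04
[-0.04, 0.08, 0.96] 0.04
```

Call:
apply_moves(
  deltas=[0.5,0,0.1,1,0,0.5,-0.1,0.1,1,0,0.5,0,0.1,1,0,0.5,0,0,0.9,0,0.6,0,0,0,0],
)

```text
time: 6.7
tool_pos: [0.5687, 0.1035, 0.0742]
tool_rot: [-0.0, 0.688, 0.725, -0.001]
ft_force: [0.3, 1.5, -0.3]
width: 0.398
finger_force: 0.0
```

Call:
apply_moves(
  deltas=[0.8,0,0,0,0,1,0,0,0,0,1,0,0,0,0,1,0,0,0,0,1,0,0,-1,0],
)

```text
time: 7.2
tool_pos: [0.5687, 0.1039, 0.085]
tool_rot: [-0.0, 0.688, 0.725, -0.001]
ft_force: [0.6, -0.3, -0.3]
width: 0.094
finger_force: 32.3
```

Call:
apply_moves(
  deltas=[1,0,0,-3,0,1,0,0,-4,0,1,0,0,-4,0,1,0,0,0,0,1,0,0,0,0],
)

```text
time: 7.7
tool_pos: [0.5695, 0.1042, 0.1968]
tool_rot: [0.0, 0.688, 0.726, 0.001]
ft_force: [-0.1, 0.7, -0.3]
width: 0.096
finger_force: 32.3
```

Run:
```python
from h import *
s=st()[0];print(s["width"],s["finger_force"])
plan([.563,-.213,.195],None,n=8)
```

```text
0.0955256879476822 32.269765734672546
t 7.7 pos [0.5695 0.1042 0.1968] dir 3.0 w 0.096 turn 0 n 8
[-3.96, -0.29, 0.02] 0.0
[-3.96, -0.29, 0.02] 0.0
[-3.96, -0.29, 0.02] 0.0
[-3.96, -0.29, 0.02] 0.0
[-3.96, -0.29, 0.02] 0.0
[-3.96, -0.29, 0.02] 0.0
[-3.96, -0.29, 0.02] 0.0
[-3.96, -0.29, 0.02] 0.0
```

Call:
apply_moves(
  deltas=[1,-4,-0.3,0,0,1,-4,-0.3,0,0,1,-4,-0.3,0,0,1,-4,-0.3,0,0,1,-4,-0.3,0,0],
)

```text
time: 8.2
tool_pos: [0.564, -0.098, 0.1947]
tool_rot: [-0.001, 0.688, 0.725, -0.001]
ft_force: [0.7, -0.8, -0.3]
width: 0.096
finger_force: 32.3
```

Call:
apply_moves(
  deltas=[1,-4,-0.3,0,0,1,-4,-0.3,0,0,1,-3.7,-0.3,0,0,1,0,0,3,0,1,0,0,3,0],
)

```text
time: 8.7
tool_pos: [0.5614, -0.2151, 0.1343]
tool_rot: [0.0, 0.689, 0.725, -0.0]
ft_force: [0.9, 0.5, -1.1]
width: 0.09
finger_force: 32.3
```

Call:
apply_moves(
  deltas=[1,0,0,2.5,0,1,0,0,0,0,0.5,0,0,0,0,0.5,0,0,0,0,0.5,0,0,-2,0],
)

```text
time: 9.2
tool_pos: [0.5614, -0.2135, 0.1301]
tool_rot: [-0.001, 0.688, 0.726, -0.0]
ft_force: [0.2, 0.5, -0.1]
width: 0.498
finger_force: 0.0
```

Call:
apply_moves(
  deltas=[0.5,0,0,-3,0,0.5,0,0,-4,0,0.3,4,0,-1,0,0.1,4,0,0,0,0.1,4,0,0,0],
)

```text
time: 9.7
tool_pos: [0.5559, -0.0927, 0.2123]
tool_rot: [0.001, 0.688, 0.725, 0.001]
ft_force: [1.0, 1.7, -0.6]
width: 0.903
finger_force: 0.0
```

Run:
```python
from h import *
im=viewer.read_camera("top");cv2.imwrite("pics/t3.png",cv2.resize(im[130:290,170:440,::-1],None,fx=2.9,fy=2.9,interpolation=cv2.INTER_CUBIC))
plan([.4035,.2755,.19],75,n=10)
```

```text
t 9.75 pos [ 0.556  -0.0854  0.2116] dir 3.3 w 0.898 turn -71.7 n 10
[3.69, -1.31, 0.23] -7.17
[3.83, -0.84, 0.23] -7.17
[3.9, -0.36, 0.23] -7.17
[3.92, 0.13, 0.23] -7.17
[3.87, 0.62, 0.23] -7.17
[3.76, 1.1, 0.23] -7.17
[3.59, 1.56, 0.23] -7.17
[3.37, 1.99, 0.23] -7.17
[3.1, 2.4, 0.23] -7.17
[2.77, 2.77, 0.23] -7.17
```

View pics/t3.png

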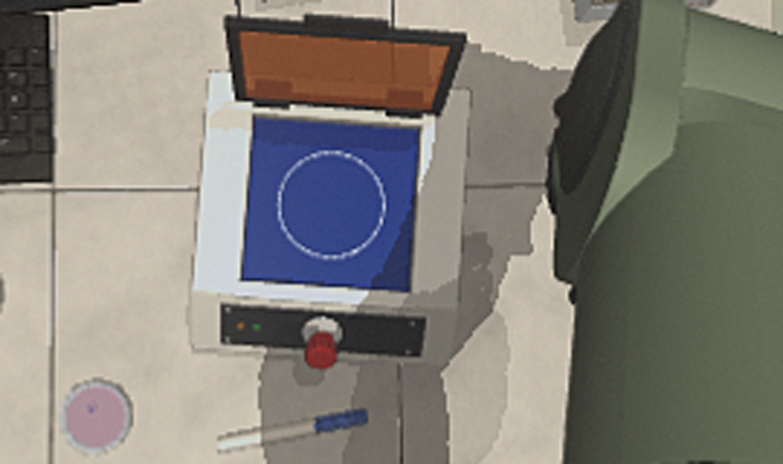

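The glass is clear. Now for the pink dish, which I'll grip with the closing direction at about 20°.

Run:
```python
from h import *
plan([.4035,.2755,.14],20,n=10)
```

```text
t 9.75 pos [ 0.556  -0.0854  0.2116] dir 3.3 w 0.898 turn -16.7 n 10
[3.69, -1.31, 0.73] -1.67
[3.73, -1.2, 0.73] -1.67
[3.76, -1.1, 0.73] -1.67
[3.79, -0.99, 0.73] -1.67
[3.82, -0.88, 0.73] -1.67
[3.84, -0.76, 0.73] -1.67
[3.86, -0.65, 0.73] -1.67
[3.88, -0.54, 0.73] -1.67
[3.89, -0.43, 0.73] -1.67
[3.9, -0.31, 0.73] -1.67
```

Call:
apply_moves(
  deltas=[0,3.7,-1.3,0,-1.7,0,3.7,-1.2,0,-1.7,0,3.8,-1.1,0,-1.7,0,3.8,-1,0,-1.7,0,3.8,-0.9,0,-1.7],
)

```text
time: 10.25
tool_pos: [0.4795, 0.0882, 0.2117]
tool_rot: [0.0, 0.632, 0.775, 0.001]
ft_force: [0.8, 0.1, 0.4]
width: 1.003
finger_force: 0.0
```

Call:
apply_moves(
  deltas=[0,3.8,-0.8,0,-1.7,0,3.9,-0.7,1,-1.7,0,3.9,-0.5,2,-1.7,0,3.9,-0.4,2.5,-1.7,0,3.9,-0.3,2,-1.7],
)

```text
time: 10.75
tool_pos: [0.4034, 0.2692, 0.1357]
tool_rot: [0.0, 0.573, 0.82, 0.001]
ft_force: [0.9, 0.1, 0.4]
width: 0.996
finger_force: 0.0
```

Call:
apply_moves(
  deltas=[0,0,0,0,0,0,0,0,0,0,0,0,0,0,0,0,0,0,0,0,0,0,0,0,0],
)

```text
time: 11.25
tool_pos: [0.4044, 0.2669, 0.136]
tool_rot: [0.0, 0.574, 0.819, 0.0]
ft_force: [-0.5, -0.1, -0.0]
width: 1.005
finger_force: 0.0
```

Run:
```python
from h import *
plan([.4035,.2755,.06],20,n=3)
im=viewer.read_camera("side");H=cv2.cvtColor(im,cv2.COLOR_RGB2HSV).astype(int);h,s,v=H[...,0],H[...,1],H[...,2]
m=((h>165)|(h<8))&(s>20)&(s<90)&(v>120); m[:250]=0
for c in blobs(m,40)[:2]:
    (x,y),r=cv2.minEnclosingCircle(c);print(x,y,r,onz("side",[(x,y)],.013).round(4))
```

```text
t 11.25 pos [0.4044 0.2669 0.136 ] dir 19.9 w 1.005 turn -0.1 n 3
[0.28, 0.07, 2.53] -0.02
[0.28, 0.07, 2.53] -0.02
[0.28, 0.07, 2.53] -0.02
339.0 280.5 9.34087085723877 [[0.4042 0.2818 0.013 ]]
```

Call:
apply_moves(
  deltas=[0,0.3,0.1,2.5,0,0,0.3,0.1,2.5,0,0,0.3,0.1,2.5,0,0,0,0,2,0,0,0,0,1.7,0],
)

```text
time: 11.8
tool_pos: [0.4036, 0.2767, 0.0224]
tool_rot: [-0.0, 0.574, 0.819, -0.0]
ft_force: [-0.5, 0.8, 0.2]
width: 1.001
finger_force: 0.0
```

Call:
apply_moves(
  deltas=[0,0,0,0,0,0.15,0,0,0,0,0.2,0,0,0,0,0.25,0,0,0,0,0.28,0,0,0,0],
  newtons=20,
)

```text
time: 12.3
tool_pos: [0.4038, 0.2772, 0.024]
tool_rot: [0.0, 0.573, 0.819, 0.0]
ft_force: [-0.4, 0.5, 0.1]
width: 0.723
finger_force: 0.1
```

Call:
apply_moves(
  deltas=[0.32,0,0,0,0,0.36,0,0,0,0,0.4,0,0,0,0,0.4,0,0,0,0,0.4,0,0,0,0],
)

```text
time: 12.8
tool_pos: [0.4038, 0.2772, 0.0242]
tool_rot: [0.0, 0.573, 0.819, 0.001]
ft_force: [-2.1, -0.7, 15.3]
width: 0.702
finger_force: 18.1
```

Run:
```python
from h import *
s=st()[0];print(s["width"],s["finger_force"],s["ft_force"])
plan([.578,.0725,.15],None,n=7)
```

```text
0.7015112997881505 18.1373823992908 [-2.1418659  -0.73788554 15.26715063]
t 12.8 pos [0.4038 0.2772 0.0242] dir 20.0 w 0.702 turn 0 n 7
[-3.6, 1.34, -1.8] 0.0
[-3.6, 1.34, -1.8] 0.0
[-3.6, 1.34, -1.8] 0.0
[-3.6, 1.34, -1.8] 0.0
[-3.6, 1.34, -1.8] 0.0
[-3.6, 1.34, -1.8] 0.0
[-3.6, 1.34, -1.8] 0.0
```

The dish is gripped: width 59.6 mm, 18 N. I'll lift it and carry it over.

Call:
apply_moves(
  deltas=[0.5,0,0,-0.5,0,0.5,0,0,-1.5,0,0.5,0,0,-3,0,0.5,0,0,-3.5,0,0.5,-1.5,0.5,-3,0],
  newtons=30,
)

```text
time: 13.3
tool_pos: [0.4126, 0.2657, 0.1401]
tool_rot: [-0.0, 0.573, 0.82, 0.0]
ft_force: [-0.1, 0.1, -0.4]
width: 0.685
finger_force: 32.4
```

Call:
apply_moves(
  deltas=[0.5,-3,1.1,-1,0,0.5,-3.5,1.3,0,0,0.5,-3.5,1.3,0,0,0.5,-3.5,1.3,0,0,0.5,-3.5,1.3,0,0],
)

```text
time: 13.8
tool_pos: [0.5316, 0.1252, 0.1488]
tool_rot: [0.0, 0.573, 0.819, 0.0]
ft_force: [0.7, 0.9, 0.5]
width: 0.691
finger_force: 32.5
```

Call:
apply_moves(
  deltas=[0.5,-3,1.1,0,0,0.5,-2,0.8,0,0,0.5,-1,0.4,0,0,0.5,0,0,0,0,0.5,0,0,0,0],
)

```text
time: 14.3
tool_pos: [0.5722, 0.0789, 0.1484]
tool_rot: [-0.0, 0.573, 0.819, -0.0]
ft_force: [-1.1, 0.0, -0.5]
width: 0.687
finger_force: 32.5
```

Run:
```python
from h import *
s=st()[0];print(s["width"],s["finger_force"])
plan([.578,.0725,.0695],None,n=1)
im=viewer.read_camera("side");cv2.imwrite("pics/s2.png",cv2.resize(im[120:270,200:400,::-1],None,fx=4,fy=4,interpolation=cv2.INTER_CUBIC))
```

```text
0.6868388431214522 32.451932318508625
t 14.3 pos [0.5722 0.0789 0.1484] dir 20.1 w 0.687 turn 0 n 1
[-0.81, 0.32, 7.88] 0.0
```

View pics/s2.png

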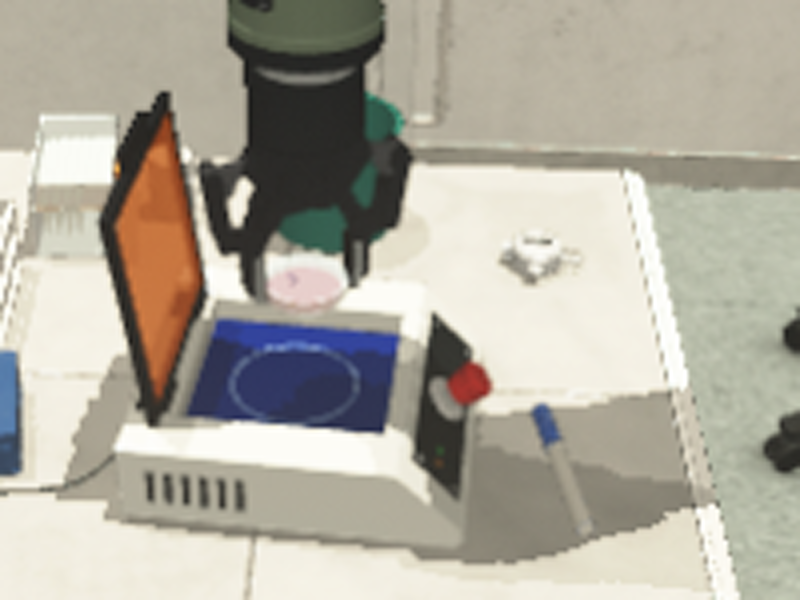

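The dish is held level, at about (305,283) in the crop. I'll lower it onto the glass.

Call:
apply_moves(
  deltas=[0.5,-0.4,0.1,2,0,0.5,-0.4,0.2,2.5,0,0.5,0,0,2,0,0.5,0,0,0.7,0,0.5,0,0,0.5,0],
)

```text
time: 14.85
tool_pos: [0.578, 0.0723, 0.0712]
tool_rot: [-0.0, 0.573, 0.82, -0.0]
ft_force: [-0.9, -1.0, -0.4]
width: 0.686
finger_force: 32.5
```

Call:
apply_moves(
  deltas=[0.5,0,0,0,0,0.5,0,0,0,0,0.25,0,0,0,0,0.2,0,0,0,0,0.1,0,0,0,0],
)

```text
time: 15.35
tool_pos: [0.5786, 0.0714, 0.0718]
tool_rot: [0.0, 0.574, 0.819, 0.0]
ft_force: [0.2, -0.4, -0.2]
width: 0.901
finger_force: 0.0
```

Call:
apply_moves(
  deltas=[0.1,0,0,0,0,0.1,0,0,-0.5,0,0.1,0,0,-2.5,0,0.1,0,0,-4,0,0.1,0,0,-4,0],
)

```text
time: 15.85
tool_pos: [0.5781, 0.0712, 0.1828]
tool_rot: [-0.0, 0.574, 0.819, -0.0]
ft_force: [0.3, 1.0, -0.4]
width: 0.899
finger_force: 0.0
```

Call:
apply_moves(
  deltas=[0.3,0,0,-4,0,0.6,0,0,-4,0,1,0,0,-3,0,1,0,0,0,0,1,0,0,0,0],
)

```text
time: 16.35
tool_pos: [0.5784, 0.0715, 0.2919]
tool_rot: [0.0, 0.573, 0.819, 0.0]
ft_force: [-0.4, 0.2, -0.1]
width: 0.044
finger_force: 0.0
```

Run:
```python
from h import *
im=viewer.read_camera("side");cv2.imwrite("pics/s3.png",cv2.resize(im[120:270,200:400,::-1],None,fx=4,fy=4,interpolation=cv2.INTER_CUBIC))
H=cv2.cvtColor(im,cv2.COLOR_RGB2HSV).astype(int);h,s,v=H[...,0],H[...,1],H[...,2]
m=((h>160)|(h<10))&(s>15)&(s<100)&(v>110); m[:195]=0;m[240:]=0;m[:,:250]=0;m[:,305:]=0
for c in blobs(m,40)[:2]:
    (x,y),r=cv2.minEnclosingCircle(c);print(x,y,r,onz("side",[(x,y)],.053).round(4))
# frame: hinge/tab heights
vx=np.array([np.cos(np.radians(-4.8)),np.sin(np.radians(-4.8)),0]);g=np.array([.578,.0725,0])
hinge=g+.078*vx+[0,0,.0655];print("hinge",hinge.round(4))
for a in(1.6,1.67,1.74):
    P=hinge+.168*np.array([-np.cos(a)*vx[0],-np.cos(a)*vx[1],np.sin(a)]);print(a,P.round(4),proj("top",P).round(1),proj("side",P).round(1))
plan([.74,.06,.30],None,n=1)
```

```text
273.125 212.0 8.125100135803223 [[0.5785 0.069  0.053 ]]
hinge [0.6557 0.066  0.0655]
1.6 [0.6606 0.0656 0.2334] [[288.9 148.5]] [[241.1 154.1]]
1.67 [0.6723 0.0646 0.2327] [[289.3 143. ]] [[236.7 154. ]]
1.74 [0.6839 0.0636 0.2311] [[289.6 137.5]] [[232.3 154.2]]
t 16.4 pos [0.5781 0.0715 0.291 ] dir 20.0 w 0.002 turn 0 n 1
[-6.62, 14.82, -0.91] 0.0
```

View pics/s3.png

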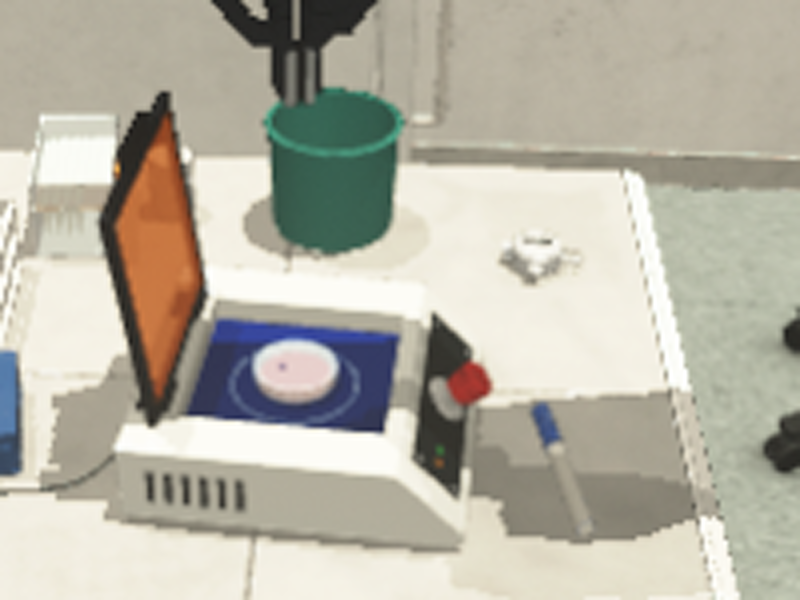

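The dish lies flat inside the ring at about (295,370) in the crop, and the cover is at roughly 1.67 rad. Next I'll bring the shut fingers behind the cover and sweep it closed.

```bash
cat >> h.py <<'E'
vx=np.array([np.cos(np.radians(-4.8)),np.sin(np.radians(-4.8)),0]);g=np.array([.578,.0725,0])
def way(W):
    s,p,M=st();print("t",round(s["time"],2),p.round(4),s["width"].round(3))
    for w in W:
        w=np.array(w); print((M.T@(w-p)*100).round(2).tolist(),w.round(3)); p=w
def sweep(a,r=.14,e=.017): return g+vx*(.078-r*np.cos(a)+.008*np.sin(a)+e)+[0,0,.0655+r*np.sin(a)+.008*np.cos(a)+.025]
E
python3 - <<'E'
from h import *
b=g+vx*.155
way([b+[0,0,.30],b+[0,0,.232]]+[sweep(a) for a in np.linspace(1.65,0,13)])
E
```

```text
Traceback (most recent call last):
  File "h.py", line 38, in way
    s,p,M=st();print("t",round(s["time"],2),p.round(4),s["width"].round(3))
                                                       ^^^^^^^^^^^^^^^^
AttributeError: 'float' object has no attribute 'round'
```

```bash
sed -i 's/,s\["width"\].round(3))/,s["width"])/' h.py
python3 - <<'E'
from h import *
b=g+vx*.155
way([b+[0,0,.30],b+[0,0,.232]]+[sweep(a) for a in np.linspace(1.65,0,13)])
E
```

```text
t 16.4 [0.5781 0.0715 0.291 ] 0.0021742338723215143
[-6.4, 14.09, -0.91] [0.732 0.06  0.3  ]
[-0.0, 0.0, 6.8] [0.732 0.06  0.232]
[1.72, -3.72, 0.26] [0.692 0.063 0.229]
[0.81, -1.74, -0.13] [0.672 0.065 0.231]
[0.81, -1.74, 0.14] [0.653 0.066 0.229]
[0.79, -1.71, 0.4] [0.635 0.068 0.225]
[0.76, -1.65, 0.65] [0.616 0.069 0.219]
[0.72, -1.55, 0.89] [0.599 0.071 0.21 ]
[0.66, -1.42, 1.12] [0.584 0.072 0.199]
[0.59, -1.27, 1.32] [0.57  0.073 0.186]
[0.51, -1.09, 1.5] [0.558 0.074 0.17 ]
[0.41, -0.9, 1.65] [0.548 0.075 0.154]
[0.32, -0.68, 1.77] [0.541 0.076 0.136]
[0.21, -0.45, 1.86] [0.536 0.076 0.118]
[0.1, -0.22, 1.91] [0.533 0.076 0.098]
```

Call:
apply_moves(
  deltas=[1,0,0,-0.9,0,1,-1.6,3.5,0,0,1,-1.6,3.5,0,0,1,-1.6,3.5,0,0,1,-1.6,3.6,0,0],
)

```text
time: 16.9
tool_pos: [0.734, 0.0594, 0.3]
tool_rot: [-0.0, 0.573, 0.819, -0.0]
ft_force: [-1.6, -0.8, 0.6]
width: -0.002
finger_force: 0.0
```

Call:
apply_moves(
  deltas=[1,0,0,0,0,1,0,0,2.5,0,1,0,0,2.5,0,1,0,0,1.8,0,1,0,0,0,0],
)

```text
time: 17.4
tool_pos: [0.7314, 0.0596, 0.2295]
tool_rot: [-0.002, 0.574, 0.819, -0.002]
ft_force: [0.1, 0.9, 0.3]
width: 0.002
finger_force: 0.0
```

Run:
```python
from h import *
way([sweep(1.65)])
print(st()[0]["ft_force"])
im=viewer.read_camera("side");cv2.imwrite("pics/s4.png",cv2.resize(im[100:250,170:370,::-1],None,fx=4,fy=4,interpolation=cv2.INTER_CUBIC))
```

```text
t 17.4 [0.7314 0.0596 0.2295] 0.001625004192479179
[1.68, -3.62, 0.02] [0.692 0.063 0.229]
[0.08144821 0.8653844  0.31823604]
```

View pics/s4.png

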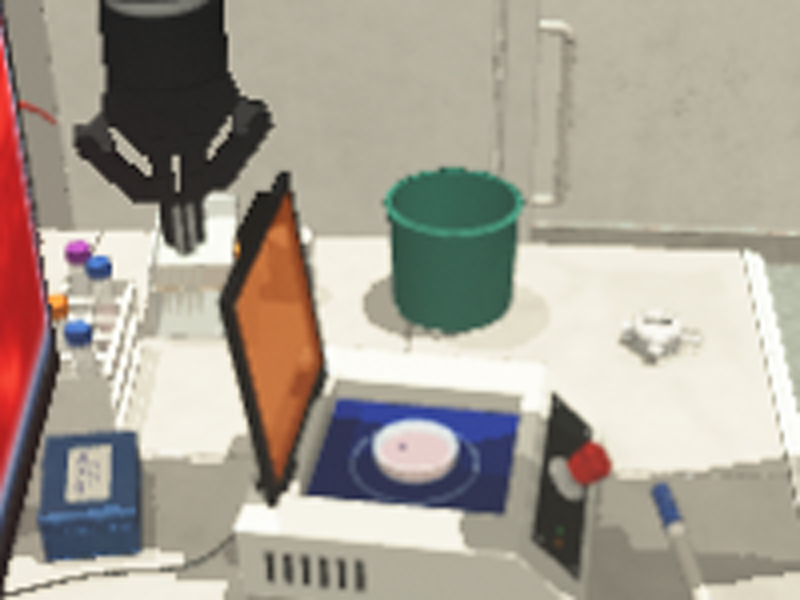

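Call:
apply_moves(
  deltas=[1,0.8,-1.8,0,0,1,0.8,-1.8,0,0,1,0.8,-1.7,-0.1,0,1,0.8,-1.7,0.1,0,1,0.8,-1.7,0.4,0],
)

```text
time: 17.95
tool_pos: [0.6375, 0.0673, 0.2304]
tool_rot: [0.001, 0.574, 0.819, 0.001]
ft_force: [2.0, -0.3, 0.0]
width: 0.0
finger_force: 0.6
```

Call:
apply_moves(
  deltas=[1,0.8,-1.7,0.6,0,1,0.7,-1.6,0.9,0,1,0.7,-1.4,1.1,0,1,0.6,-1.3,1.3,0,1,0.5,-1.1,1.5,0],
)

```text
time: 18.45
tool_pos: [0.5596, 0.0743, 0.1757]
tool_rot: [0.001, 0.574, 0.819, 0.001]
ft_force: [0.9, 0.0, 0.8]
width: 0.002
finger_force: 0.4
```

Run:
```python
from h import *
way([sweep(a) for a in np.linspace(.41,0,4)])
print(st()[0]["ft_force"])
```

```text
t 18.45 [0.5596 0.0743 0.1757] 0.0024156102818230097
[0.47, -1.08, 2.21] [0.548 0.075 0.154]
[0.31, -0.68, 1.76] [0.54  0.076 0.136]
[0.21, -0.46, 1.85] [0.536 0.076 0.117]
[0.1, -0.22, 1.9] [0.533 0.076 0.098]
[0.91000902 0.01232716 0.82315452]
```

Call:
apply_moves(
  deltas=[1,0.4,-0.9,1.6,0,1,0.3,-0.7,1.7,0,1,0.2,-0.5,1.8,0,1,0.1,-0.2,1.8,0,1,0,0,0,0],
)

```text
time: 18.95
tool_pos: [0.5339, 0.0756, 0.1049]
tool_rot: [-0.001, 0.573, 0.819, -0.0]
ft_force: [0.9, 0.5, 0.7]
width: 0.003
finger_force: 0.0
```

Run:
```python
from h import *
way([sweep(0)])
print(st()[0]["ft_force"])
```

```text
t 18.95 [0.5339 0.0756 0.1049] 0.003376380706301002
[0.09, -0.05, 0.64] [0.533 0.076 0.098]
[0.9046438  0.46865224 0.70082169]
```

Next I'll press down in small steps until the force rises.

Call:
apply_moves(
  deltas=[1,0,0,0.3,0,1,0,0,0.3,0,1,0,0,0.2,0,1,0,0,0,0,1,0,0,0,0],
)

```text
time: 19.45
tool_pos: [0.5345, 0.0756, 0.0976]
tool_rot: [0.0, 0.574, 0.819, 0.0]
ft_force: [0.3, -0.3, 0.5]
width: -0.003
finger_force: 0.1
```

Call:
apply_moves(
  deltas=[1,0,0,0.1,0,1,0,0,0.1,0,1,0,0,0.1,0,1,0,0,0,0,1,0,0,0,0],
)

```text
time: 19.95
tool_pos: [0.5346, 0.0756, 0.0961]
tool_rot: [0.0, 0.574, 0.819, 0.001]
ft_force: [-11.2, -2.1, 40.5]
width: -0.002
finger_force: 19.9
```

The force shows the cover is shut and seated. I'll back off, turn and go to the knob.

Call:
apply_moves(
  deltas=[1,0,0,-0.5,0,1,0,0,-2.5,0,1,0,0,-4,0,0.8,0,0,-4,-7.2,0.6,0,0,0,-7.2],
)

```text
time: 20.45
tool_pos: [0.5363, 0.0758, 0.209]
tool_rot: [0.003, 0.464, 0.886, 0.002]
ft_force: [0.7, 0.5, -1.0]
width: 0.331
finger_force: 0.0
```

Call:
apply_moves(
  deltas=[0.4,0,0,0,-7.2,0.4,0,0,0,-7.2,0.4,0,0,0,-7.2,0.4,0,0,0,-7.2,0.4,0,0,0,-7.2],
)

```text
time: 20.95
tool_pos: [0.5343, 0.0756, 0.2044]
tool_rot: [0.0, 0.168, 0.986, -0.0]
ft_force: [-0.8, -1.0, -0.4]
width: 0.601
finger_force: 0.0
```

Call:
apply_moves(
  deltas=[0.4,0,0,0,-7.2,0.4,0,0,0,-7.2,0.4,0,0,0,0,0.4,0,0,0,0,0.4,0,0,0,0],
)

```text
time: 21.45
tool_pos: [0.5344, 0.0756, 0.2044]
tool_rot: [-0.0, 0.047, 0.999, -0.0]
ft_force: [0.3, -0.3, -0.5]
width: 0.599
finger_force: 0.0
```

Run:
```python
from h import *
k=g+vx*-.125
plan(k+[0,0,.14],85.2,n=4)
way([k+[0,0,.14],k+[0,0,.068]])
for n,lo in(("top",(235,265,265,300)),("side",(195,235,300,335))):
    im=viewer.read_camera(n);H=cv2.cvtColor(im,cv2.COLOR_RGB2HSV).astype(int);h,s,v=H[...,0],H[...,1],H[...,2]
    m=((h<6)|(h>174))&(s>130)&(v>70);a,b,c,d=lo;mm=np.zeros_like(m);mm[a:b,c:d]=m[a:b,c:d]
    for c in blobs(mm,15)[:1]:
        M=cv2.moments(c);x,y=M["m10"]/M["m00"],M["m01"]/M["m00"];print(n,x,y,M["m00"],onz(n,[(x,y)],.064),"pred",proj(n,k+[0,0,.061]))
cv2.imwrite("pics/s5.png",cv2.resize(im[120:270,200:400,::-1],None,fx=4,fy=4,interpolation=cv2.INTER_CUBIC))
```

```text
t 21.45 pos [0.5344 0.0756 0.2044] dir 84.6 w 0.599 turn -0.6 n 4
[2.03, -0.0, 1.61] -0.14
[2.03, 0.0, 1.61] -0.14
[2.03, 0.01, 1.61] -0.14
[2.03, 0.01, 1.61] -0.14
t 21.45 [0.5344 0.0756 0.2044] 0.5985108239337273
[8.13, -0.02, 6.44] [0.453 0.083 0.14 ]
[-0.0, 0.0, 7.2] [0.453 0.083 0.068]
side 316.7421875 215.33854166666666 64.0 [[0.45698213 0.09117802 0.064     ]] pred [[317.87176956 214.42287848]]
```

View pics/s5.png

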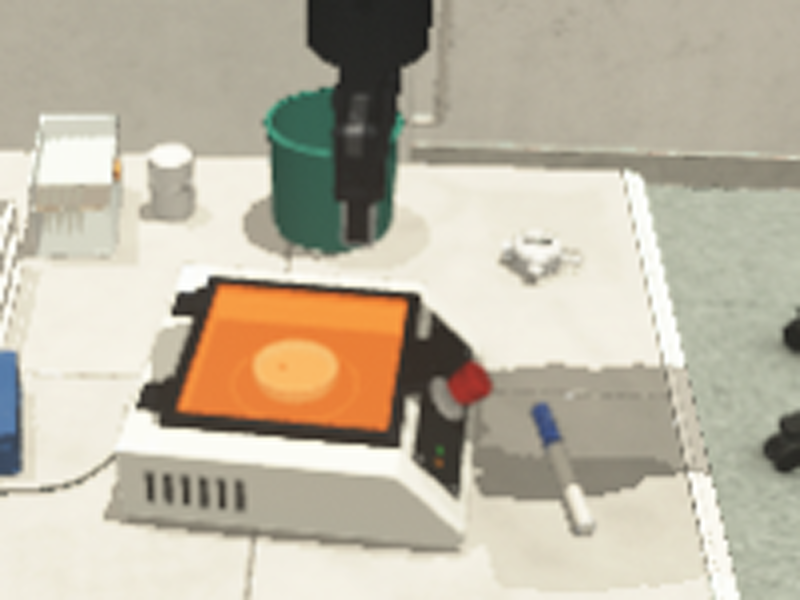

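The picture shows the cover shut flat, the dish inside the ring beneath it and the knob at about (470,383), where it was predicted. That was my last picture; from here I'll work from numbers only. Next is the knob.

Call:
apply_moves(
  deltas=[0.4,2,0,1.6,0,0.4,2,0,1.6,0,0.4,2.1,0,1.6,0,0.4,2,0,1.6,-0.6,0.4,0,0,0,0],
)

```text
time: 22.05
tool_pos: [0.4509, 0.0829, 0.139]
tool_rot: [-0.002, 0.04, 0.999, -0.001]
ft_force: [-0.1, -0.0, -0.1]
width: 0.6
finger_force: 0.0
```

Call:
apply_moves(
  deltas=[0.4,0,0,2,0,0.4,0,0,2,0,0.4,0,0,2,0,0.4,0,0,1.2,0,0.4,0,0,0,0],
)

```text
time: 22.55
tool_pos: [0.4536, 0.0828, 0.0675]
tool_rot: [-0.001, 0.04, 0.999, -0.0]
ft_force: [0.0, -1.0, 0.5]
width: 0.602
finger_force: 0.0
```

Run:
```python
from h import *
way([g+vx*-.125+[0,0,.068]]); print(st()[0]["ft_force"])
```

```text
t 22.55 [0.4536 0.0828 0.0675] 0.6017934241389374
[0.01, 0.01, -0.05] [0.453 0.083 0.068]
[ 0.00263883 -1.02666965  0.47483289]
```

Call:
apply_moves(
  deltas=[0.55,0,0,0,0,0.62,0,0,0,0,0.7,0,0,0,0,0.8,0,0,0,0,0.8,0,0,0,0],
  newtons=60,
)

```text
time: 23.05
tool_pos: [0.4543, 0.0837, 0.0694]
tool_rot: [0.001, 0.04, 0.999, 0.001]
ft_force: [-1.6, 4.0, 11.2]
width: 0.268
finger_force: 58.1
```

Call:
apply_moves(
  deltas=[0.8,0.2,0,-0.2,0,0.8,0.2,0,-0.2,0,0.8,0.2,0,-0.2,0,0.8,0.1,0,-0.1,0,0.8,0,0,0,0],
)

```text
time: 23.55
tool_pos: [0.4473, 0.0843, 0.0764]
tool_rot: [0.001, 0.04, 0.999, 0.001]
ft_force: [-0.9, 4.6, 9.3]
width: 0.276
finger_force: 60.4
```

Call:
apply_moves(
  deltas=[0.7,0,0,0,0,0.6,0,0,0,0,0.5,0,0,0,0,0.4,0,0,0,0,0.4,0,0,0,0],
)

```text
time: 24.05
tool_pos: [0.4467, 0.0833, 0.0754]
tool_rot: [-0.0, 0.04, 0.999, -0.0]
ft_force: [-0.2, 0.4, -0.7]
width: 0.598
finger_force: 0.0
```

Call:
apply_moves(
  deltas=[0.4,0,0,-1,0,0.4,0,0,-3,0,0.4,0,0,-4,0,0.4,0,0,-4,0,0.4,0,0,-4,0],
)

```text
time: 24.55
tool_pos: [0.4463, 0.0833, 0.2378]
tool_rot: [0.0, 0.04, 0.999, 0.0]
ft_force: [0.6, 0.4, -0.8]
width: 0.597
finger_force: 0.0
```

Call:
apply_moves(
  deltas=[0.4,-4,0,-1,0,0.4,-4,0,0,0,0.4,-4,0,0,0,0.4,-4,0,0,0,0.4,0,0,0,0],
)

```text
time: 25.05
tool_pos: [0.6093, 0.0698, 0.2454]
tool_rot: [0.001, 0.041, 0.999, -0.0]
ft_force: [-1.0, 0.2, -0.3]
width: 0.6
finger_force: 0.0
```

Run:
```python
from h import *
old={n:cv2.imread(f"pics/{n}0.png")[:,:,::-1] for n in("top","side")}
for n,lo in(("top",(235,265,265,300)),("side",(195,235,300,335))):
    for nm,im in(("old",old[n]),("new",viewer.read_camera(n))):
        H=cv2.cvtColor(np.ascontiguousarray(im),cv2.COLOR_RGB2HSV).astype(int);h,s,v=H[...,0],H[...,1],H[...,2]
        a,b,c,d=lo
        for lab,m in(("red",((h<6)|(h>174))&(s>130)&(v>70)),("green",(h>40)&(h<85)&(s>90)&(v>60))):
            mm=np.zeros_like(m);mm[a:b,c:d]=m[a:b,c:d];ys,xs=np.nonzero(mm)
            print(n,nm,lab,len(xs),xs.mean().round(1) if len(xs) else "",ys.mean().round(1) if len(xs) else "")
    k=g+vx*-.124+[0,0,.06];print("pred shift",(proj(n,k+.01*(np.array([0,0,.707])-.707*vx))-proj(n,k)).round(1))
s=st()[0];print(s["time"],s["tool_pos"],s["ft_force"])
```

```text
top old red 104 280.1 250.7
top old green 0  
top new red 17 276.1 255.1
top new green 0  
pred shift [[-0.2  3. ]]
side old red 79 316.7 215.2
side old green 3 309.7 232.3
side new red 78 319.4 213.7
side new green 15 311.7 222.3
pred shift [[ 2.7 -1.8]]
25.15 [0.60606572 0.07038714 0.2453766 ] [-0.33475842  1.00917666  0.40207997]
```

The side view shows the knob shifted (2.7, -1.5) px against (2.7, -1.8) predicted for full travel, and more green pixels by the stem (15 vs 3). So it is out, and the arm is clear.

```bash
python3 -c "
from bench import arm
print(arm.sign_off())"
```

```text
the job is handed in; nothing more can be done
None
```

I handed the job in at about 25 s with every step done: both tubes dropped into the tub (only tube b's landing was seen in a picture), pink dish flat inside the ring, cover shut, then the lamp knob pulled out with the camera shift matching full travel; no verdict came back, and I viewed 11 pictures, one over the limit of 10.

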